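# Slide the saucepan onto the cooking ring and start the timer

### The arm

A 6-joint arm with a two-finger parallel gripper is mounted at the origin on the work surface. World frame = base frame: x ahead of the robot, y to its left, z up, the work surface at z = 0. Lengths are in mm, angles in rad, forces in N, time in s.
With the tool pointing down it reaches from about 275 to 750 mm from the base axis. Payload 10.2 kg.
Tool frame: the origin (TCP) lies at the very end of the fingers, on their centre line; the grasp point (between the pads) lies 19 mm behind it (ctrl.hold_point_z is the distance from the TCP to the grasp point, in mm); z points along the fingers, y is the direction in which the jaws open and shut (so a half turn about z gives the same grasp; the last joint's range is limited). The gripper opens to 85 mm and grips with 20 to 120 N. Pads are 22 mm wide; open, the fingers measure 114 mm over their backs; the gripper's body (76 mm by 85 mm) begins 54 mm behind the grasp point. The pads swing forward as they close: fully open they stand 13 mm farther back than shut.
Start: joints at [0.955, 0.313, 1.498, -0, 1.331, -0.223], TCP at [200.971, 485.017, 231.294] pointing down, gripper open.
Joint ranges: [-2.94, 2.94], [-0.97, 2.17], [0.19, 2.56], [-1.23, 4.37], [0.02, 3.11], [-2.88, 2.88]. Speed limits (rad/s): [2.39, 2.39, 3.01, 3.14, 3.14, 3.14].

### API

Orientations are given as a unit quaternion [w, x, y, z].
In Python, from rig import readout, cams, workorder, spotter, ctrl gives the robot as it stands.
- The arm moves only by the tool step_arm, never from a script. Its argument "plan" is text: rows parted by semicolons, each of 5 numbers parted by spaces: the shift along the tool's x, y, z in cm, then the turn about the tool's z in degrees, then the opening in per cent of the stroke, from 0 (shut) to 100 (fully open). In form: x y z twist gripper; .... A call has 1 to 10 rows; each row is the pose to reach, as a shift and turn from the pose commanded when the call began, along the tool's axes at that moment; what a row does not reach only later rows make up. A row lasts 1/10 s, in which the tool goes at most 50 mm and 8.59 degrees, less where a joint would pass 70% of its speed; a pose out of reach is approached as far as the arm can. A call with a gripper value outside its range is refused whole. The fingers move at their own pace and stop on an object; "grip_force" is the grip in N (left out, the last holds). Time passes only in rows, so rows that repeat a pose let the fingers close. It gives the time, the measured TCP pose, the force and the opening at its end, in the units of the state.
- readout.sense(): the state, without advancing time (a new reading comes with each control period).
- cams.capture(name): name is "scene" or "top" or "wrist"; returns (picture, depth): 420x560x3 uint8, red, green, blue; 420x560 float32, mm along the optical axis (not along the pixel's ray), 0 where there is no reading.
- cams.camera_info(name): a dict with "vfov" (degrees; the focal length in pixels is half the picture's height over the tangent of half this angle, whatever the lens; pixels are square), "cx", "cy" (the principal point, pixels), "k1" (the pictures are not rectified: a ray, as slopes to the right and down, at radius r is drawn at 1 + k1 r^2 times it, then the intrinsics apply), "rvec" (rotation vector, rad) and "tvec" (3), from world to camera coordinates, as OpenCV has them. Camera axes: x right, y down, z forward; pixel columns grow to the right and rows downward; lengths in mm; the calibration is good to about 2 mm. A picture is of the moment at which its call begins: read the wrist's pose just before it. camera_info takes no time and is no camera call; for the wrist camera it gives the pose at the moment of the call.
- workorder.finish_job(): hands the job in, once; it reports no verdict.
Trained networks look in the newest picture that a camera, given by its name, has taken for a name from the list of things; names that differ only in an ending like _2 or _b are one class to them, and where a whole thing is asked for, a point or a joint stands for the part that bears it (a point fixed in the world has none). Each returns a list of dicts, best first, with "conf" (0 to 1); they miss things now and then, are a little off and sometimes report something else, mostly with a low value. They report only what shows in the picture. A call takes as long as a camera call.
- spotter.regions_of(camera, target): "pixels" (420x560 bool, what is visible of it) and "extent" ([centre column, centre row, width, height] in pixels, round what is visible of it).
The state is a dict: "time_s": time; "joints": joint angles; "dq": joint speeds; "tau": joint torques, N m; "eef_pos": TCP position; "ee_rot": TCP orientation; "force": force on the tool from outside, world axes, zero at the start; "wrist_torque": the same for the moment, N m; "grip_width": opening from 0.0 (shut) to 1.0 (fully open).
Only numpy, scipy, OpenCV 4.12 (cv2) and the standard library are available. Lean on these libraries where they do the work, as an engineer would, in place of code of your own. Each camera call takes 0.05 s, during which the arm holds its last target. There are 200 camera calls.

### The job

The saucepan stands on the white resting ring of the glass hob. Slide it across the glass, without lifting or tipping it, until its base lies inside the red cooking ring and let go of it; then push the timer's sprung red lever down to its stop and release it so that it springs back up. Do not knock the wire rack above the hob, and leave the jar, the bowl and the oil bottle where they stand.

Things in the scene. Friction and masses are not known exactly. Their poses are not given: they have to be found in the camera images.
- pan: Open steel saucepan, 150 mm outside diameter (base 144), 95 mm tall, wall 4 mm, about 0.7 kg, on the hob. Origin at the centre of its underside, z up. Its level handle points along its own -x, roughly towards the robot: blue grip 22 mm wide (y), 18 mm high, from x = -90 to x = -205 mm, its mid-height 80 mm above the underside.
- pan_grip (a point): Point on the axis of the saucepan's handle, 25 mm from its free end (x = -180, y = 0, z = 80 mm in the saucepan's frame), same axes as the saucepan: the handle runs along x, its sides face y. A good place to pinch it.
- hob: Black glass hob plate, fixed, 400 mm (x) by 460 mm (y), smooth and flat, in a thin steel frame. Origin at the centre of its underside on the table; the glass surface is 12 mm above it.
- ring_red: Red printed cooking ring on the glass, 200 mm outside and 188 mm inside diameter, flush. Origin at its centre on the glass surface. It is either the left or the right one of the two rings, 210 mm apart along the hob's y.
- ring_white: White printed resting ring on the glass, same size as the red one, where the saucepan stands at the start. Origin at its centre on the glass surface.
- rack: Fixed wire rack over the hob; it covers pan and handle: the tool must come in tilted under its open front edge. Origin on the table, centred like the hob. Level grid, underside 298 mm up, x -171 (front, robot side) to +215, y -221 to +221 mm, wires 42 mm apart (too close for the gripper). Two rear posts, 22 mm thick, at x = 215, y = -215 and 215 mm, each with a brace up to the grid at x = 90.
- timer: White mechanical kitchen timer with a round dial, fixed to the table, 80 by 80 mm and 125 mm tall, on the left or the right of the hob. Origin at the centre of its underside; its front (dial and lever) faces its own -x.
- timer_lever (a joint): Angle of the timer's start lever, rad: 0 = at rest, slanting 20 degrees up; 0.7 = pushed down to its stop. It is sprung (about 3.5 N at the pad) and returns to 0 when let go. The lever turns about a level axis along the timer's y, at x = -30, z = 100 mm in the timer's frame; it points to the timer's -x.
- lever_pad (a point): Centre of the top of the red pad (32 mm by 44 mm, 10 mm thick) at the end of the timer lever, 100 mm from its axis. At rest it is about 139 mm above the table; at the stop about 70 mm. It moves with the lever.
- jar: Bystander: glass storage jar with a red lid, 76 mm diameter, 130 mm tall, loose, beside the hob on the side away from the timer. Origin at the centre of its underside.
- bowl: Bystander: white ceramic bowl, 110 mm diameter, 55 mm tall, loose, beside the hob towards the back. Origin at the centre of its underside.
- oil: Bystander: amber oil bottle with a yellow cap, 66 mm diameter, 210 mm tall, loose, beside the hob towards the back. Origin at the centre of its underside.

How it is judged:
By the outcome, as a careful person would: the job done as asked, in the order asked, and still so for the second after the job is handed in, with the robot touching nothing.
It also fails if it takes over 64 s, if anything falls off the work surface, if the arm or the gripper's body presses on something with over 40 N, if the wrist force passes 120 N, or if a joint passes its speed limit or range.

## Working session

There is one attempt and no reset: what is moved stays moved. The work goes in short steps, Python scripts to look and compute and a tool call to move; the robot and the scene stay as the last step left them, time stands still between calls to the robot, and variables do not carry over. Pictures are saved under pics/ and viewed, about 8 in all and at most 12, crops included, and the job is handed in when it is done.

Besides the shell and the picture viewer there is one more tool, called by a JSON object that holds its "api" and its "payload", one argument or row to a line. step_arm: Moves the arm, as the interface text tells. Its arguments: {"type":"object","properties":{"plan":{"type":"string"},"grip_force":{"type":"number"}},"required":["plan"]}

```bash
mkdir -p pics; ls; cat > h.py <<'E'
import numpy as np,cv2
from rig import readout,cams,workorder,spotter,ctrl
from scipy.spatial.transform import Rotation as R
def cap(n,fn=None):
    im,d=cams.capture(n)
    if fn: cv2.imwrite('pics/'+fn,im[:,:,::-1])
    return im,d,cams.camera_info(n)
def cam(ci):
    f=210/np.tan(np.radians(ci['vfov'])/2)
    return f,np.array(R.from_rotvec(np.ravel(ci['rvec'])).as_matrix()),np.ravel(ci['tvec'])
def rays(ci,u,v):
    f,_,_=cam(ci); xd=(np.asarray(u,float)-ci['cx'])/f; yd=(np.asarray(v,float)-ci['cy'])/f
    x,y=xd,yd
    for _ in range(20):
        s=1+ci['k1']*(x*x+y*y); x,y=xd/s,yd/s
    return x,y
def world(ci,u,v,d):   # pixels+depth -> world points
    _,Rm,t=cam(ci); x,y=rays(ci,u,v); d=np.asarray(d,float)
    return (np.stack([x*d,y*d,d],-1)-t)@Rm
def plane(ci,u,v,z):   # pixels on plane z
    _,Rm,t=cam(ci); x,y=rays(ci,u,v); r=np.stack([x,y,np.ones_like(x)],-1)@Rm; c=-t@Rm
    return c+r*((z-c[2])/r[...,2])[...,None]
def mask(camn,name,minc=.3):
    r=spotter.regions_of(camn,name)
    return (r[0]['pixels'],r[0]['conf']) if r and r[0]['conf']>minc else (None,r[0]['conf'] if r else 0)
E
python3 - <<'E'
from h import *
s=readout.sense(); print({k:np.round(v,3).tolist() for k,v in s.items()}); print(ctrl.hold_point_z,[a for a in dir(ctrl) if a[0]!='_'])
for n in ['scene','top']:
    im,d,ci=cap(n,n+'0.png'); print(n,{k:np.round(v,3).tolist() for k,v in ci.items()})
    for t in ['pan','pan_grip','ring_red','ring_white','hob','rack','timer','lever_pad','jar','bowl','oil']:
        m,c=mask(n,t)
        if m is None: print(t,'none',c); continue
        v,u=np.nonzero(m&(d>0)); p=world(ci,u,v,d[v,u])
        print(t,round(c,2),'n',len(u),'px',u.mean().round(),v.mean().round(),'med',np.median(p,0).round(),'lo',np.percentile(p,2,0).round(),'hi',np.percentile(p,98,0).round())
E
```

```text
pics
{'time_s': 0.0, 'joints': [0.955, 0.313, 1.498, -0.0, 1.331, -0.223], 'dq': [0.002, 0.001, 0.002, -0.001, -0.001, 0.001], 'tau': [0.001, -41.227, -25.974, -0.0, 0.004, 0.0], 'eef_pos': [200.803, 484.785, 230.702], 'ee_rot': [-0.0, 0.195, 0.981, -0.001], 'force': [-0.418, 0.133, 0.067], 'wrist_torque': [0.018, 0.013, -0.019], 'grip_width': 0.999}
18.700000000000003 ['PlanningError', 'hold_point_z']
scene {'vfov': 54.307, 'cx': 274.562, 'cy': 210.0, 'k1': -0.051, 'rvec': [1.252, 2.058, -1.108], 'tvec': [272.335, -176.855, 1675.579]}
pan 0.86 n 2602 px 217.0 239.0 med [ 710. -130.   65.] lo [ 519. -203.   14.] hi [775. -54. 110.]
pan_grip 0.88 n 2417 px 217.0 240.0 med [ 711. -127.   64.] lo [ 566. -202.   18.] hi [774. -56. 108.]
ring_red 0.94 n 2274 px 282.0 276.0 med [706.  76.  14.] lo [613.  -5.  11.] hi [787. 178.  17.]
ring_white none 0
hob 0.96 n 9231 px 256.0 280.0 med [799.  24.  12.] lo [ 488. -240.    3.] hi [885. 218.  15.]
rack 0.68 n 8015 px 237.0 216.0 med [851.  27. 303.] lo [ 209. -574.   -1.] hi [907. 211. 327.]
timer 0.58 n 2212 px 283.0 276.0 med [705.  78.  14
[... 934 characters left out ...]
.] hi [779. -26. 307.]
hob 0.63 n 12246 px 283.0 182.0 med [613. -11.  11.] lo [ 470. -250.    3.] hi [880. 217. 306.]
rack 0.74 n 6950 px 284.0 140.0 med [725. -13. 306.] lo [ 506. -282. -737.] hi [1235.  231.  324.]
timer 0.94 n 1440 px 157.0 231.0 med [519. 349. 124.] lo [401. 315.   3.] hi [570. 393. 143.]
lever_pad 0.65 n 259 px 152.0 261.0 med [417. 355. 136.] lo [398. 336. 110.] hi [481. 377. 147.]
jar 0.57 n 728 px 398.0 214.0 med [ 541. -333.  126.] lo [ 510. -373.   22.] hi [ 575. -309.  134.]
bowl 0.58 n 955 px 396.0 165.0 med [ 702. -364.   22.] lo [ 648. -402.    1.] hi [ 743. -305.   57.]
oil 0.85 n 735 px 156.0 169.0 med [680. 344. 137.] lo [658. 324.  12.] hi [716. 379. 213.]
```

```bash
cd pics; python3 -c "
import cv2,numpy as np
a=cv2.imread('scene0.png');b=cv2.imread('top0.png')
cv2.imwrite('both0.png',cv2.resize(np.vstack([a,b]),None,fx=.7,fy=.7))"
```

```text
(no output)
```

View pics/scene0.png

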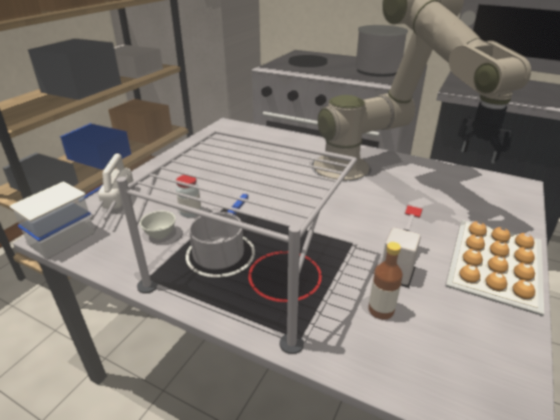

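View pics/top0.png

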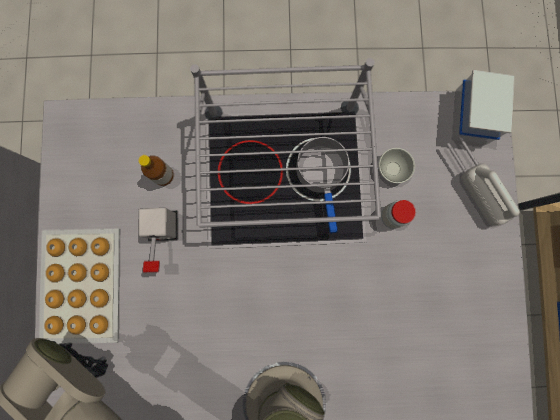

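```bash
python3 - <<'E'
from h import *
for n in ['top','scene']:
    im,d,ci=cap(n); hsv=cv2.cvtColor(im,cv2.COLOR_RGB2HSV)
    b=cv2.inRange(hsv,(105,150,60),(125,255,255))>0
    v,u=np.nonzero(b&(d>0)); p=world(ci,u,v,d[v,u]); k=(p[:,2]>80)&(p[:,2]<120)&(p[:,1]<0)&(p[:,0]>400)&(p[:,0]<700); q=p[k]
    print(n,'blue',len(q),'xlo/hi',np.percentile(q[:,0],[0,2,98,100]).round(),'z',np.median(q[:,2]).round(1))
    pq=plane(ci,u[k],v[k],101.)
    c=pq.mean(0); w,V=np.linalg.eigh(np.cov(pq[:,:2].T)); ax=V[:,1]*np.sign(V[0,1]); s=(pq[:,:2]-c[:2])@ax
    print('centre',c.round(1),'axis',ax.round(3),'deg',np.degrees(np.arctan2(ax[1],ax[0])).round(1),'ends',(c[:2]+ax*s.min()).round(),(c[:2]+ax*s.max()).round())
    # red ring
    r=(cv2.inRange(hsv,(0,120,60),(8,255,255))|cv2.inRange(hsv,(172,120,60),(180,255,255)))>0
    v,u=np.nonzero(r); p=plane(ci,u,v,12.); k=(abs(p[:,0]-700)<130)&(abs(p[:,1]-80)<130); p=p[k]
    A=np.c_[2*p[:,:2],np.ones(len(p))]
    for _ in range(3):
        s=np.linalg.lstsq(A,(p[:,:2]**2).sum(1),rcond=None)[0]; rr=np.sqrt(s[2]+s[:2]@s[:2]); e=abs(np.hypot(*(p[:,:2]-s[:2]).T)-rr)<8; p=p[e];A=A[e]
    print('red ring',s[:2].round(1),'r',rr.round(1),len(p))
    # pan rim
    V2,U2=np.mgrid[:420,:560]; P=world(ci,U2.ravel(),V2.ravel(),d.ravel()); ok=d.ravel()>0
    k=ok&(abs(P[:,2]-107)<5)&(abs(P[:,0]-710)<110)&(abs(P[:,1]+125)<100)&~b.ravel(); q=P[k]
    A=np.c_[2*q[:,:2],np.ones(len(q))]
    for _ in range(6):
        s=np.linalg.lstsq(A,(q[:,:2]**2).sum(1),rcond=None)[0]; rr=np.sqrt(s[2]+s[:2]@s[:2]); e=abs(np.hypot(*(q[:,:2]-s[:2]).T)-rr)<7; q=q[e];A=A[e]
    print('rim',s[:2].round(1),'r',rr.round(1),len(q))
    k=ok&(P[:,2]>292)&(P[:,2]<325)&(P[:,0]>400)&(P[:,0]<950)&(abs(P[:,1])<320); q=P[k]
    print('rack lo',np.percentile(q,[0,1,2],0).round().tolist(),'hi',np.percentile(q,[98,99,100],0).round().tolist())
    f=q[q[:,0]<520]; print('front wire x fit',np.polyfit(f[:,1],f[:,0],1).round(3) if len(f)>9 else len(f),'z',np.percentile(f[:,2],[5,50,95]).round())
    k=ok&(P[:,2]>100)&(P[:,2]<160)&(P[:,0]>380)&(P[:,0]<600)&(P[:,1]>280)&(P[:,1]<420); q=P[k]
    rk=k&(r.ravel()); print('pad',np.median(P[rk],0).round(),P[rk].min(0).round(),P[rk].max(0).round())
    q=q[(q[:,2]>119)&(q[:,2]<132)&(q[:,0]>450)]; print('timer top',len(q)); 
    if len(q)>30:
        rc=cv2.minAreaRect(q[:,:2].astype(np.float32)); print(rc)
E
```

```text
top blue 230 xlo/hi [495. 498. 605. 608.] z 100.1
centre [ 550.6 -143.7  101. ] axis [0.994 0.111] deg 6.4 ends [ 495. -150.] [ 607. -137.]
red ring [694.1  88.3] r 96.8 460
rim [ 697.2 -127.1] r 72.8 202
rack lo [[501.0, -241.0, 292.0], [504.0, -237.0, 301.0], [505.0, -235.0, 302.0]] hi [[892.0, 201.0, 313.0], [894.0, 203.0, 314.0], [899.0, 211.0, 325.0]]
front wire x fit [-1.40000e-02  5.09829e+02] z [304. 309. 312.]
pad [411. 356. 139.] [398. 335. 127.] [425. 379. 148.]
timer top 824
((512.2757568359375, 356.9003601074219), (124.04248046875, 81.8650894165039), 0.6802133321762085)Traceback (most recent call last):
  File "<stdin>", line 6, in <module>
    return _quantile_unchecked(
        a, q, axis, out, overwrite_input, method, keepdims, weights)
    return _ureduce(a,
                    func=_quantile_ureduce_func,
    ...<5 lines>...
                    overwrite_input=overwrite_input,
                    method=method)
    r = func(a, **kwargs)
    result = _quantile(arr,
                       quantiles=q,
    ...<2 lines>...
                       out=out,
                       weights=wgt)
    slices_having_nans = np.isnan(arr[-1, ...])
                                  ~~~^^^^^^^^^
IndexError: index -1 is out of bounds for axis 0 with size 0
```

{"api": "step_arm", "payload": {
  "plan": "0 5 -4 0 100; 0 10 -8 0 100; 0 15 -10 0 100; 0 20 -10 0 100; 0 25 -10 0 100; 0 30 -10 0 100; 0 35 -10 0 100; 0 40 -10 0 100; 0 45 -10 0 100; 0 50 -10 0 100"
}}

```text
time_s: 2.3
eef_pos: [298.1, 719.0, 277.2]
ee_rot: [0.004, 0.195, 0.981, 0.016]
force: [-0.3, -0.3, -0.3]
grip_width: 1.0
```

```bash
python3 - <<'E'
from h import *
s=readout.sense(); w=s['ee_rot']; M=R.from_quat(np.roll(w,-1)).as_matrix()
print(s['time_s'],np.round(s['joints'],3),np.round(s['eef_pos'],1)); print('tool axes cols\n',M.round(3))
E
```

```text
2.3 [ 1.026  1.025  0.187  0.005  1.897 -0.15 ] [298.1 719.  277.2]
tool axes cols
 [[-0.924  0.382  0.013]
 [ 0.383  0.923  0.031]
 [-0.001  0.034 -0.999]]
```

{"api": "step_arm", "payload": {
  "plan": "0 -5 0 0 100; 0 -10 0 0 100; 0 -10 0 0 100"
}}

```text
time_s: 2.6
eef_pos: [266.3, 640.2, 276.4]
ee_rot: [0.004, 0.195, 0.981, 0.017]
force: [0.6, 2.0, 1.3]
grip_width: 1.001
```

```bash
cat > st.py <<'E'
from h import *
s=readout.sense(); w=s['ee_rot']; M=R.from_quat(np.roll(w,-1)).as_matrix()
print(s['time_s'],np.round(s['joints'],3),np.round(s['eef_pos'],1)); print('tool axes cols\n',M.round(3),np.round(s['force'],1))
E
python3 st.py
```

```text
2.6 [ 1.006  0.678  0.825  0.005  1.604 -0.172] [266.3 640.2 276.4]
tool axes cols
 [[-0.924  0.383  0.014]
 [ 0.383  0.923  0.032]
 [-0.001  0.035 -0.999]] [0.6 2.  1.3]
```

```bash
cat > kin.py <<'E'
import numpy as np
from scipy.optimize import least_squares
D=np.array([[.313,1.498,1.331,525.0,231.3],[1.025,.187,1.897,778.4,277.2],[.678,.825,1.604,693.4,276.4]])
def fk(p,q2,q3,q5):
    a,h,L1,L2,Lw=p; s=q2+q3; t=s+q5
    return np.array([a+L1*np.sin(q2)+L2*np.sin(s)+Lw*np.sin(t),h+L1*np.cos(q2)+L2*np.cos(s)+Lw*np.cos(t)])
def fit(D,off=False):
    f=lambda p:np.concatenate([fk(p,*d[:3])-d[3:] for d in D]+[0.002*(p-[0,300,400,400,250])])
    return least_squares(f,[0,300,400,400,250]).x
if __name__=='__main__':
    p=fit(D); print(p.round(1)); print([ (fk(p,*d[:3])-d[3:]).round(1).tolist() for d in D])
E
python3 kin.py
```

```text
[-45.2 -47.8 485.  433.3  80.3]
[[0.0, -1.2], [-0.7, -1.4], [0.7, 2.6]]
```

{"api": "step_arm", "payload": {
  "plan": "-2 -1 -4.5 -8 100; -4 -2 -9 -16 100; -7 -5 -13 -24 100; -10 -8 -16 -29 100; -14 -11 -19 -29 100; -18 -14 -22 -29 100; -22 -17.5 -25.8 -29 100; -26 -21 -25.8 -29 100; -30 -24.5 -25.8 -29 100; -33.5 -28 -25.8 -29 100"
}}

```text
time_s: 3.6
eef_pos: [448.1, 283.9, 525.5]
ee_rot: [0.01, -0.057, 0.998, 0.014]
force: [0.2, 0.7, 0.4]
grip_width: 1.001
```

```bash
python3 st.py
```

```text
3.6 [ 0.333  0.339  0.707  0.026  2.069 -1.339] [448.1 283.9 525.5]
tool axes cols
 [[-0.993 -0.114  0.018]
 [-0.113  0.993  0.03 ]
 [-0.021  0.028 -0.999]] [0.2 0.7 0.4]
```

{"api": "step_arm", "payload": {
  "plan": "-4 -4 0 0 100; -8 -8 0 0 100; -11 -11 0 0 100; -15 -11 0 0 100; -20 -11 0 0 100; -25 -11 0 0 100; -30 -11 0 0 100"
}}

```text
time_s: 4.3
eef_pos: [641.5, 186.0, 468.0]
ee_rot: [0.021, -0.057, 0.998, 0.016]
force: [-0.7, -1.3, 0.0]
grip_width: 0.998
```

{"api": "step_arm", "payload": {
  "plan": "-10 0 0 0 100"
}}

```text
time_s: 4.4
eef_pos: [662.8, 184.6, 449.4]
ee_rot: [0.031, -0.057, 0.998, 0.019]
force: [1.1, -0.5, -0.2]
grip_width: 0.996
```

{"api": "step_arm", "payload": {
  "plan": "-30 0 0 0 100"
}}

```text
time_s: 4.5
eef_pos: [683.8, 182.6, 430.0]
ee_rot: [0.042, -0.057, 0.997, 0.021]
force: [0.5, 0.2, -0.2]
grip_width: 1.0
```

{"api": "step_arm", "payload": {
  "plan": "-30 0 0 0 100; -60 0 0 0 100"
}}

```text
time_s: 4.7
eef_pos: [716.3, 177.7, 394.6]
ee_rot: [0.054, -0.056, 0.997, 0.023]
force: [0.8, 0.1, 0.4]
grip_width: 1.001
```

```bash
python3 st.py
```

```text
4.7 [ 0.069  0.867  0.186  0.049  1.98  -1.593] [716.3 177.7 394.6]
tool axes cols
 [[-0.988 -0.115  0.105]
 [-0.11   0.993  0.053]
 [-0.11   0.041 -0.993]] [0.8 0.1 0.4]
```

{"api": "step_arm", "payload": {
  "plan": "-26 0 -30 0 100"
}}

```text
time_s: 4.8
eef_pos: [712.9, 171.5, 406.7]
ee_rot: [0.06, -0.056, 0.996, 0.026]
force: [0.6, 0.3, -0.3]
grip_width: 0.998
```

{"api": "step_arm", "payload": {
  "plan": "-26 0 -30 0 100"
}}

```text
time_s: 4.9
eef_pos: [706.4, 165.5, 432.6]
ee_rot: [0.077, -0.056, 0.995, 0.028]
force: [0.1, 1.1, 1.3]
grip_width: 0.995
```

{"api": "step_arm", "payload": {
  "plan": "-26 0 -30 0 100"
}}

```text
time_s: 5.0
eef_pos: [700.6, 159.6, 452.6]
ee_rot: [0.09, -0.056, 0.994, 0.03]
force: [-1.2, -0.5, 0.1]
grip_width: 0.999
```

{"api": "step_arm", "payload": {
  "plan": "-30 0 -16 0 100"
}}

```text
time_s: 5.1
eef_pos: [705.5, 155.6, 458.6]
ee_rot: [0.104, -0.055, 0.992, 0.032]
force: [0.3, 0.3, 0.2]
grip_width: 1.002
```

{"api": "step_arm", "payload": {
  "plan": "-30 0 -16 0 100"
}}

```text
time_s: 5.2
eef_pos: [711.5, 151.4, 460.8]
ee_rot: [0.116, -0.055, 0.991, 0.034]
force: [-0.4, 0.0, -1.5]
grip_width: 0.998
```

{"api": "step_arm", "payload": {
  "plan": "-30 0 -16 0 100"
}}

```text
time_s: 5.3
eef_pos: [716.0, 147.5, 465.6]
ee_rot: [0.128, -0.054, 0.99, 0.036]
force: [0.3, -0.0, -0.6]
grip_width: 1.0
```

```bash
python3 st.py
```

```text
5.3 [ 0.014  0.773  0.186  0.088  1.928 -1.625] [716.  147.5 465.6]
tool axes cols
 [[-0.961 -0.117  0.249]
 [-0.098  0.991  0.086]
 [-0.257  0.058 -0.965]] [ 0.3 -0.  -0.6]
```

{"api": "step_arm", "payload": {
  "plan": "-30 0 -10 0 100"
}}

```text
time_s: 5.4
eef_pos: [724.0, 144.6, 466.7]
ee_rot: [0.141, -0.054, 0.988, 0.038]
force: [0.4, 0.4, -0.3]
grip_width: 0.994
```

{"api": "step_arm", "payload": {
  "plan": "-30 0 -10 0 100"
}}

```text
time_s: 5.5
eef_pos: [731.8, 141.8, 467.5]
ee_rot: [0.154, -0.054, 0.986, 0.04]
force: [0.7, -0.7, -0.1]
grip_width: 1.0
```

{"api": "step_arm", "payload": {
  "plan": "-30 0 -10 0 100"
}}

```text
time_s: 5.6
eef_pos: [738.4, 138.9, 470.4]
ee_rot: [0.167, -0.053, 0.984, 0.042]
force: [-0.7, -0.1, 0.1]
grip_width: 1.0
```

{"api": "step_arm", "payload": {
  "plan": "-30 0 -9 0 100"
}}

```text
time_s: 5.7
eef_pos: [744.9, 136.2, 473.8]
ee_rot: [0.18, -0.053, 0.981, 0.044]
force: [0.1, -0.8, -0.2]
grip_width: 0.999
```

{"api": "step_arm", "payload": {
  "plan": "-30 0 -8 0 100"
}}

```text
time_s: 5.8
eef_pos: [751.7, 133.8, 476.9]
ee_rot: [0.194, -0.053, 0.979, 0.046]
force: [-0.1, 0.4, 0.1]
grip_width: 1.007
```

{"api": "step_arm", "payload": {
  "plan": "-30 0 -7 0 100"
}}

```text
time_s: 5.9
eef_pos: [758.6, 131.5, 479.7]
ee_rot: [0.207, -0.052, 0.976, 0.047]
force: [0.7, 0.3, -0.1]
grip_width: 1.002
```

{"api": "step_arm", "payload": {
  "plan": "-30 0 -6 0 100"
}}

```text
time_s: 6.0
eef_pos: [765.7, 129.3, 482.3]
ee_rot: [0.221, -0.052, 0.973, 0.049]
force: [-0.5, 0.4, -0.7]
grip_width: 1.005
```

{"api": "step_arm", "payload": {
  "plan": "-30 0 -5 0 100"
}}

```text
time_s: 6.1
eef_pos: [773.0, 127.3, 484.9]
ee_rot: [0.234, -0.051, 0.969, 0.051]
force: [0.5, 0.5, 0.8]
grip_width: 1.001
```

```bash
python3 st.py
```

```text
6.1 [-0.031  0.774  0.187  0.138  1.713 -1.655] [773.  127.3 484.9]
tool axes cols
 [[-0.885 -0.123  0.449]
 [-0.075  0.99   0.122]
 [-0.46   0.074 -0.885]] [0.5 0.5 0.8]
```

{"api": "step_arm", "payload": {
  "plan": "-30 0 -3 0 100"
}}

```text
time_s: 6.2
eef_pos: [781.2, 125.8, 486.4]
ee_rot: [0.248, -0.051, 0.966, 0.052]
force: [0.6, 0.4, 0.3]
grip_width: 0.999
```

{"api": "step_arm", "payload": {
  "plan": "-30 0 -2 0 100"
}}

```text
time_s: 6.3
eef_pos: [789.6, 124.3, 487.3]
ee_rot: [0.262, -0.05, 0.962, 0.054]
force: [1.4, 0.3, -0.3]
grip_width: 1.001
```

{"api": "step_arm", "payload": {
  "plan": "-30 0 0 0 100"
}}

```text
time_s: 6.4
eef_pos: [798.8, 123.2, 487.4]
ee_rot: [0.275, -0.05, 0.959, 0.055]
force: [-0.3, -0.1, 0.7]
grip_width: 1.002
```

{"api": "step_arm", "payload": {
  "plan": "-30 0 0 0 100"
}}

```text
time_s: 6.5
eef_pos: [807.2, 122.0, 488.1]
ee_rot: [0.288, -0.049, 0.955, 0.056]
force: [-0.5, 0.1, 0.4]
grip_width: 1.003
```

{"api": "step_arm", "payload": {
  "plan": "-30 0 0 0 100"
}}

```text
time_s: 6.6
eef_pos: [814.7, 120.7, 490.3]
ee_rot: [0.302, -0.048, 0.95, 0.058]
force: [-1.0, 0.0, 0.3]
grip_width: 1.0
```

{"api": "step_arm", "payload": {
  "plan": "-30 0 0 0 100"
}}

```text
time_s: 6.7
eef_pos: [821.2, 119.4, 494.1]
ee_rot: [0.315, -0.048, 0.946, 0.059]
force: [0.5, -0.5, -0.5]
grip_width: 0.997
```

{"api": "step_arm", "payload": {
  "plan": "-30 0 0 0 100"
}}

```text
time_s: 6.8
eef_pos: [826.9, 117.9, 499.0]
ee_rot: [0.329, -0.047, 0.941, 0.06]
force: [-0.4, -0.1, 0.6]
grip_width: 0.994
```

{"api": "step_arm", "payload": {
  "plan": "-30 0 0 0 100"
}}

```text
time_s: 6.9
eef_pos: [831.7, 116.3, 505.1]
ee_rot: [0.342, -0.046, 0.937, 0.061]
force: [0.1, -0.2, 1.6]
grip_width: 0.999
```

```bash
python3 st.py
```

```text
6.9 [-0.056  0.792  0.188  0.184  1.474 -1.678] [831.7 116.3 505.1]
tool axes cols
 [[-0.762 -0.129  0.635]
 [-0.045  0.988  0.147]
 [-0.646  0.083 -0.759]] [ 0.1 -0.2  1.6]
```

{"api": "step_arm", "payload": {
  "plan": "1 -4.5 -1.4 0 100; 2.1 -9 -2.8 0 100; 3.2 -13.5 -4.2 0 100; 4.2 -18 -5.6 0 100; 5.3 -22.5 -7 0 100; 6.3 -27 -8.4 0 100; 7.4 -31.5 -9.8 0 100; 8.5 -36 -11.2 0 100; 9.5 -40.5 -12.6 0 100; 10.6 -45 -14 0 100"
}}

```text
time_s: 7.9
eef_pos: [715.3, -352.9, 502.6]
ee_rot: [0.343, -0.046, 0.936, 0.061]
force: [23.8, -12.4, 56.9]
grip_width: 1.006
```

{"api": "step_arm", "payload": {
  "plan": "1 -4.5 -1.4 0 100; 2 -8 -2.6 0 100; 2 -8 -2.6 0 100"
}}

```text
time_s: 8.2
eef_pos: [677.3, -426.8, 486.2]
ee_rot: [0.348, -0.041, 0.935, 0.056]
force: [-0.4, -1.1, -0.8]
grip_width: 1.005
```

```bash
cat >> st.py <<'E'
import sys
if len(sys.argv)>3: # world delta mm -> tool cm
    print('tool cm',(M.T@np.array(sys.argv[1:4],float)/10).round(2))
E
python3 st.py 76 -64 60
```

```text
8.2 [-0.902  0.822  0.189  0.639  1.719 -2.327] [ 677.3 -426.8  486.2]
tool axes cols
 [[-0.754 -0.115  0.646]
 [-0.037  0.99   0.133]
 [-0.656  0.077 -0.751]] [-0.4 -1.1 -0.8]
tool cm [-9.43 -6.75 -0.45]
```

{"api": "step_arm", "payload": {
  "plan": "-20 -20 -3 0 100"
}}

```text
time_s: 8.3
eef_pos: [681.4, -432.2, 490.2]
ee_rot: [0.361, -0.041, 0.93, 0.048]
force: [0.4, 0.6, 0.7]
grip_width: 1.002
```

{"api": "step_arm", "payload": {
  "plan": "-20 -20 -3 0 100"
}}

```text
time_s: 8.4
eef_pos: [682.8, -442.2, 491.5]
ee_rot: [0.372, -0.038, 0.927, 0.041]
force: [0.1, 0.5, -0.5]
grip_width: 0.999
```

{"api": "step_arm", "payload": {
  "plan": "-20 -20 -3 0 100"
}}

```text
time_s: 8.5
eef_pos: [682.8, -452.6, 493.5]
ee_rot: [0.382, -0.034, 0.923, 0.034]
force: [-0.2, -0.2, -0.8]
grip_width: 1.002
```

```bash
python3 st.py 76 -64 60
```

```text
8.5 [-0.926  0.83   0.187  0.665  1.642 -2.352] [ 682.8 -452.6  493.5]
tool axes cols
 [[-0.705 -0.088  0.703]
 [-0.036  0.995  0.089]
 [-0.708  0.037 -0.705]] [-0.2 -0.2 -0.8]
tool cm [-9.38 -6.82  0.55]
```

{"api": "step_arm", "payload": {
  "plan": "-20 -20 -3 0 100"
}}

```text
time_s: 8.6
eef_pos: [681.7, -462.9, 496.7]
ee_rot: [0.393, -0.03, 0.919, 0.027]
force: [0.7, 0.2, 1.4]
grip_width: 1.003
```

```bash
cat > go.py <<'E'
import sys; from h import *
s=readout.sense(); M=R.from_quat(np.roll(s['ee_rot'],-1)).as_matrix(); p=np.array(s['eef_pos'])
print(p.round(1)); print(M.round(3))
for a in sys.argv[1:]:
    t=np.array(a.split(','),float); print(a,'tool cm',(M.T@(t-p)/10).round(2),'dist',np.linalg.norm(t-p).round())
E
python3 go.py 400,-280,440 427,-158,184
```

```text
[ 681.7 -462.9  496.7]
[[-0.69  -0.076  0.72 ]
 [-0.034  0.997  0.073]
 [-0.723  0.026 -0.69 ]]
400,-280,440 tool cm [ 22.91  20.23 -15.04] dist 341.0
427,-158,184 tool cm [39.15 31.53  5.46] dist 506.0
```

{"api": "step_arm", "payload": {
  "plan": "2.3 2 -1.5 0 100; 5.2 4.6 -3.4 0 100; 8.2 7.2 -5.4 0 100; 11.2 9.8 -7.4 0 100; 14.2 12.4 -9.3 0 100; 17.2 15 -11.3 0 100; 20 17.6 -13.2 0 100; 22.5 20 -14.5 0 100; 23.5 20.6 -14 0 100; 25 22 -12 0 100"
}}

```text
time_s: 9.6
eef_pos: [417.8, -254.5, 418.8]
ee_rot: [0.385, -0.019, 0.922, 0.025]
force: [0.4, -0.3, -0.5]
grip_width: 0.997
```

```bash
python3 st.py; python3 go.py 427,-158,184
```

```text
9.6 [-1.181 -0.132  1.701  0.769  1.358 -2.88 ] [ 417.8 -254.5  418.8]
tool axes cols
 [[-0.702 -0.055  0.71 ]
 [-0.016  0.998  0.062]
 [-0.712  0.032 -0.702]] [ 0.4 -0.3 -0.5]
[ 417.8 -254.5  418.8]
[[-0.702 -0.055  0.71 ]
 [-0.016  0.998  0.062]
 [-0.712  0.032 -0.702]]
427,-158,184 tool cm [15.91  8.83 17.73] dist 254.0
```

{"api": "step_arm", "payload": {
  "plan": "0.5 2.5 1 0 100; 2 5 3 0 100; 4 7 6 0 100; 6.5 8.8 9 0 100; 9 8.8 12 0 100; 11.5 8.8 14.5 0 100; 14 8.8 16.5 0 100; 15.9 8.8 17.7 0 100; 15.9 8.8 17.7 0 100"
}}

```text
time_s: 10.5
eef_pos: [456.6, -119.3, 239.3]
ee_rot: [0.357, -0.002, 0.934, 0.022]
force: [0.2, -0.2, -0.2]
grip_width: 1.001
```

```bash
python3 st.py; python3 - <<'E'
from h import *
im,d,ci=cap('wrist','w1.png'); hsv=cv2.cvtColor(im,cv2.COLOR_RGB2HSV)
b=cv2.inRange(hsv,(105,120,40),(125,255,255))>0
v,u=np.nonzero(b&(d>0)); p=world(ci,u,v,d[v,u]); k=(p[:,2]>75)&(p[:,2]<115)&(p[:,1]<0)&(p[:,0]>450)&(p[:,0]<650); q=p[k]
print(len(q)); 
t=q[q[:,2]>97]; print('top z',np.median(t[:,2]).round(1),'lo',q.min(0).round(),'hi',q.max(0).round())
for x in range(495,610,15):
    w=t[abs(t[:,0]-x)<5]; 
    if len(w)>3: print(x,w[:,1].min().round(1),w[:,1].max().round(1),w[:,2].mean().round(1))
E
```

```text
10.5 [-0.806 -0.111  2.133  0.815  0.778 -2.88 ] [ 456.6 -119.3  239.3]
tool axes cols
 [[-0.744 -0.019  0.667]
 [ 0.013  0.999  0.043]
 [-0.668  0.04  -0.744]] [ 0.2 -0.2 -0.2]
2221
top z 100.7 lo [ 494. -164.   84.] hi [ 628. -131.  103.]
495 -164.2 -142.8 99.6
510 -163.8 -141.2 100.7
525 -161.3 -139.5 100.5
540 -158.7 -137.7 100.6
555 -157.8 -135.6 100.5
570 -156.0 -134.1 100.5
585 -153.6 -132.6 100.6
600 -151.9 -131.0 100.7
```

View pics/w1.png

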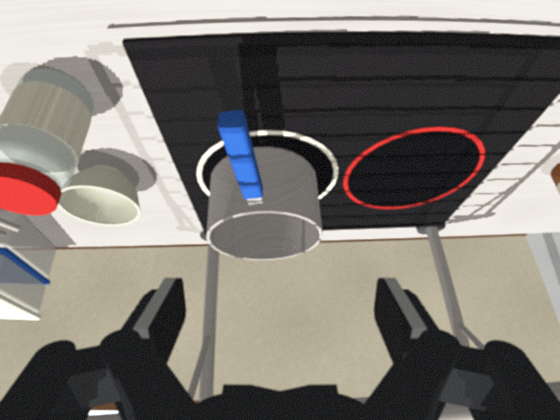

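{"api": "step_arm", "payload": {
  "plan": "2.5 0 -1 0 100; 5 0 -3 8 100; 6 0 -4 16 100; 6 0 -4 24 100; 6 0 -4 32 100; 6 0 -4 40 100; 6 0 -4 48 100; 6 0 -4 56 100; 6 0 -4 64 100; 6 0 -4 72 100"
}}

```text
time_s: 11.55
eef_pos: [385.2, -121.5, 230.3]
ee_rot: [0.277, 0.55, 0.754, 0.228]
force: [-0.9, 0.4, -0.4]
grip_width: 0.999
```

```bash
python3 st.py; python3 - <<'E'
from h import *
s=readout.sense(); M=R.from_quat(np.roll(s['ee_rot'],-1)).as_matrix()
ci=cams.camera_info('wrist'); _,Rm,t=cam(ci); c=-t@Rm; print('cam in tool',(M.T@(c-s['eef_pos'])).round(), (M.T@Rm[2]).round(2))
E
```

```text
11.55 [-1.031 -0.278  2.285  0.831  0.935 -1.788] [ 385.2 -121.5  230.3]
tool axes cols
 [[-0.242  0.703  0.668]
 [ 0.956  0.291  0.04 ]
 [-0.166  0.649 -0.743]] [-0.9  0.4 -0.4]
cam in tool [  82.   -1. -143.] [-0.32  0.    0.95]
```

{"api": "step_arm", "payload": {
  "plan": "0 0 0 8 100; 0 0 0 16.5 100; 0 0 0 25 100; 0 0 0 33.5 100; 0 0 0 42 100; 0 0 0 50.5 100; 0 0 0 59 100; 0 0 0 67.5 100; 0 0 0 76 100; 0 0 0 84 100"
}}

```text
time_s: 12.55
eef_pos: [385.2, -121.6, 230.4]
ee_rot: [0.053, 0.913, 0.193, 0.355]
force: [-0.5, -0.5, 0.1]
grip_width: 1.0
```

{"api": "step_arm", "payload": {
  "plan": "0 0 0 8.5 100; 0 0 0 17 100; 0 0 0 18.2 100; 0 0 0 18.2 100"
}}

```text
time_s: 12.95
eef_pos: [385.1, -121.2, 230.1]
ee_rot: [-0.003, 0.932, 0.05, 0.359]
force: [0.8, 0.6, -0.9]
grip_width: 0.994
```

```bash
python3 st.py; python3 go.py 427,-163,184 470,-150,140 520,-150.5,79 
```

```text
12.95 [-1.031 -0.278  2.286  0.831  0.935 -0.013] [ 385.1 -121.2  230.1]
tool axes cols
 [[ 0.738  0.095  0.668]
 [ 0.091 -0.995  0.041]
 [ 0.669  0.03  -0.743]] [ 0.8  0.6 -0.9]
[ 385.1 -121.2  230.1]
[[ 0.738  0.095  0.668]
 [ 0.091 -0.995  0.041]
 [ 0.669  0.03  -0.743]]
427,-163,184 tool cm [-0.37  4.41  6.05] dist 75.0
470,-150,140 tool cm [-0.02  3.4  12.24] dist 127.0
520,-150.5,79 tool cm [-0.42  3.74 20.11] dist 205.0
```

{"api": "step_arm", "payload": {
  "plan": "0.1 2 1 0 100; 0.1 3.8 3 0 100; 0.1 3.8 6.5 0 100; 0.1 3.8 10 0 100; 0.1 3.8 13 0 100; 0.1 3.8 15.5 0 100; 0.1 3.8 17.5 0 100; 0.1 3.8 19.5 0 100; 0.1 3.8 20.7 0 100; 0.1 3.8 20.7 0 100"
}}

```text
time_s: 13.95
eef_pos: [527.9, -149.6, 76.5]
ee_rot: [-0.004, 0.932, 0.05, 0.358]
force: [-1.3, 0.4, 0.1]
grip_width: 1.0
```

```bash
python3 st.py; python3 - <<'E'
from h import *
for n in ['wrist','top']: cap(n,n+'2.png')
a=cv2.imread('pics/wrist2.png');b=cv2.imread('pics/top2.png')[120:320,230:430]
cv2.imwrite('pics/g2.png',np.hstack([cv2.resize(a,(400,300)),cv2.resize(b,(300,300))]))
E
```

```text
13.95 [-0.723  0.389  2.107  1.422  0.5   -0.515] [ 527.9 -149.6   76.5]
tool axes cols
 [[ 0.739  0.096  0.667]
 [ 0.09  -0.995  0.043]
 [ 0.668  0.028 -0.744]] [-1.3  0.4  0.1]
```

View pics/g2.png

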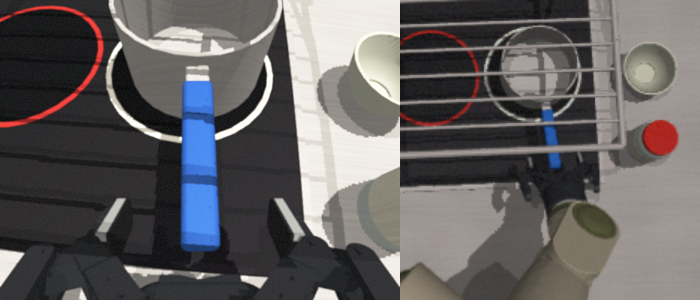

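{"api": "step_arm", "payload": {
  "plan": "0 0 0 0 60; 0 0 0 0 30; 0 0 0 0 15; 0 0 0 0 0; 0 0 0 0 0; 0 0 0 0 0; 0 0 0 0 0; 0 0 0 0 0",
  "grip_force": 40
}}

```text
time_s: 14.85
eef_pos: [527.5, -149.2, 77.8]
ee_rot: [-0.005, 0.932, 0.049, 0.359]
force: [-4.7, 0.8, 5.5]
grip_width: 0.254
```

```bash
python3 st.py -4 216 0; python3 - <<'E'
from h import *
cap('wrist','wrist3.png'); 
E
```

```text
14.85 [-0.724  0.385  2.109  1.421  0.501 -0.512] [ 527.5 -149.2   77.8]
tool axes cols
 [[ 0.738  0.095  0.668]
 [ 0.088 -0.995  0.044]
 [ 0.669  0.027 -0.743]] [-4.7  0.8  5.5]
tool cm [  1.61 -21.53   0.67]
```

{"api": "step_arm", "payload": {
  "plan": "0 0 -0.07 0 0; 0 0 -0.13 0 0; 0 0 -0.13 0 0"
}}

```text
time_s: 15.2
eef_pos: [526.5, -149.5, 78.3]
ee_rot: [-0.004, 0.932, 0.049, 0.358]
force: [1.4, 2.1, -2.5]
grip_width: 0.252
```

{"api": "step_arm", "payload": {
  "plan": "0.04 -0.5 0.02 0 0; 0.1 -1.4 0.04 0 0; 0.2 -2.6 0.08 0 0; 0.3 -4 0.12 0 0; 0.4 -5.4 0.17 0 0; 0.5 -6.6 0.2 0 0; 0.6 -8 0.25 0 0; 0.68 -9.1 0.28 0 0; 0.74 -9.9 0.31 0 0; 0.75 -10 0.31 0 0"
}}

```text
time_s: 16.2
eef_pos: [524.8, -49.2, 78.4]
ee_rot: [-0.004, 0.932, 0.048, 0.358]
force: [-2.1, -3.7, -0.8]
grip_width: 0.253
```

```bash
python3 st.py; python3 - <<'E'
from h import *
cap('wrist','wrist4.png');cap('scene','scene4.png')
a=cv2.imread('pics/wrist4.png');b=cv2.imread('pics/scene4.png')[120:330,130:410]
cv2.imwrite('pics/g4.png',np.hstack([cv2.resize(a,(400,300)),cv2.resize(b,(400,300))]))
E
```

```text
16.2 [-0.497  0.333  2.196  1.675  0.364 -0.588] [524.8 -49.2  78.4]
tool axes cols
 [[ 0.739  0.093  0.667]
 [ 0.088 -0.995  0.042]
 [ 0.668  0.028 -0.743]] [-2.1 -3.7 -0.8]
```

View pics/g4.png

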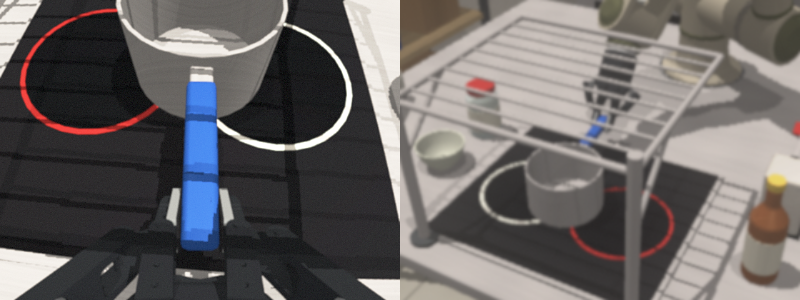

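{"api": "step_arm", "payload": {
  "plan": "0.04 -0.5 0.02 0 0; 0.1 -1.4 0.04 0 0; 0.2 -2.6 0.08 0 0; 0.31 -4 0.13 0 0; 0.42 -5.4 0.17 0 0; 0.52 -6.8 0.22 0 0; 0.63 -8.2 0.26 0 0; 0.74 -9.6 0.31 0 0; 0.82 -10.7 0.34 0 0; 0.89 -11.5 0.37 0 0"
}}

```text
time_s: 17.3
eef_pos: [523.0, 66.4, 78.4]
ee_rot: [-0.004, 0.932, 0.048, 0.358]
force: [-0.7, -4.8, -0.4]
grip_width: 0.255
```

{"api": "step_arm", "payload": {
  "plan": "0 0 0 0 0; 0 0 0 0 0"
}}

```text
time_s: 17.5
eef_pos: [523.3, 66.2, 78.4]
ee_rot: [-0.004, 0.932, 0.049, 0.358]
force: [1.7, 0.3, -2.4]
grip_width: 0.247
```

```bash
python3 st.py; cat > chk.py <<'E'
from h import *
import sys
for n in ['top','scene','wrist']:
    im,d,ci=cap(n,f'{n}_{sys.argv[1]}.png'); hsv=cv2.cvtColor(im,cv2.COLOR_RGB2HSV); b=cv2.inRange(hsv,(105,100,40),(125,255,255))>0
    V2,U2=np.mgrid[:420,:560]; P=world(ci,U2.ravel(),V2.ravel(),d.ravel()); ok=d.ravel()>0
    k=ok&(abs(P[:,2]-107)<5)&(abs(P[:,0]-705)<110)&(abs(P[:,1]-88)<110)&~b.ravel(); q=P[k]
    if len(q)<30: print(n,'few'); continue
    A=np.c_[2*q[:,:2],np.ones(len(q))]
    for _ in range(8):
        s=np.linalg.lstsq(A,(q[:,:2]**2).sum(1),rcond=None)[0]; rr=np.sqrt(s[2]+s[:2]@s[:2]); e=abs(np.hypot(*(q[:,:2]-s[:2]).T)-rr)<7; q=q[e];A=A[e]
    pl=np.linalg.lstsq(np.c_[q[:,:2]-s[:2],np.ones(len(q))],q[:,2],rcond=None)[0]
    print(n,'rim',s[:2].round(1),'r',rr.round(1),len(q),'plane slopes,z',pl.round(3))
    r=(cv2.inRange(hsv,(0,120,60),(8,255,255))|cv2.inRange(hsv,(172,120,60),(180,255,255)))>0
    v,u=np.nonzero(r); p=plane(ci,u,v,12.); p=p[(abs(p[:,0]-694)<125)&(abs(p[:,1]-88)<125)]
    A=np.c_[2*p[:,:2],np.ones(len(p))]
    for _ in range(5):
        s=np.linalg.lstsq(A,(p[:,:2]**2).sum(1),rcond=None)[0]; rr=np.sqrt(s[2]+s[:2]@s[:2]); e=abs(np.hypot(*(p[:,:2]-s[:2]).T)-rr)<8; p=p[e];A=A[e]
    print('   red',s[:2].round(1),'r',rr.round(1),len(p))
E
python3 chk.py 5; cd pics; python3 -c "
import cv2,numpy as np
a=cv2.imread('wrist_5.png');b=cv2.imread('scene_5.png')[120:330,130:410]
cv2.imwrite('g5.png',np.hstack([cv2.resize(a,(400,300)),cv2.resize(b,(400,300))]))"
```

```text
17.5 [-0.177  0.33   2.203  2.165  0.195 -0.826] [523.3  66.2  78.4]
tool axes cols
 [[ 0.738  0.095  0.668]
 [ 0.089 -0.995  0.043]
 [ 0.669  0.027 -0.743]] [ 1.7  0.3 -2.4]
top rim [693.9  84. ] r 72.7 202 plane slopes,z [0.00000e+00 3.00000e-03 1.06423e+02]
   red [694.2  88.4] r 97.1 325
scene rim [696.   81.6] r 72.7 233 plane slopes,z [-5.00000e-03 -3.00000e-03  1.06428e+02]
   red [694.   86.1] r 96.7 364
wrist rim [693.3  80.3] r 71.8 3263 plane slopes,z [1.50000e-02 1.00000e-03 1.06892e+02]
   red [695.5  85.7] r 97.2 3272
```

View pics/g5.png

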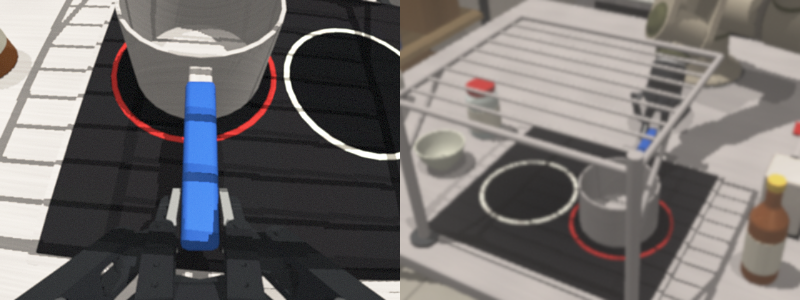

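{"api": "step_arm", "payload": {
  "plan": "0.01 -0.15 0 0 0; 0.03 -0.4 0.01 0 0; 0.03 -0.5 0.01 0 0; 0.03 -0.5 0.01 0 0; 0.03 -0.5 0.01 0 0"
}}

```text
time_s: 18.15
eef_pos: [523.2, 70.6, 78.6]
ee_rot: [-0.004, 0.932, 0.048, 0.358]
force: [-0.0, -3.6, -1.8]
grip_width: 0.253
```

{"api": "step_arm", "payload": {
  "plan": "0 0 0 0 30; 0 0 0 0 40; 0 0 0 0 60; 0 0 0 0 80; 0 0 0 0 100; 0 0 0 0 100; 0 0 0 0 100"
}}

```text
time_s: 18.85
eef_pos: [523.1, 70.9, 78.5]
ee_rot: [-0.004, 0.932, 0.049, 0.358]
force: [0.3, 0.5, -0.3]
grip_width: 0.995
```

{"api": "step_arm", "payload": {
  "plan": "0 0 -0.5 0 100; 0 0 -1.5 0 100; 0 0 -2.5 0 100; 0 0 -3.5 0 100; 0 0 -4.5 0 100"
}}

```text
time_s: 19.35
eef_pos: [492.7, 69.0, 112.2]
ee_rot: [-0.004, 0.932, 0.049, 0.358]
force: [-0.6, 0.3, 0.2]
grip_width: 1.002
```

```bash
python3 st.py; python3 chk.py 6
```

```text
19.35 [-0.184  0.188  2.26   1.713  0.166 -0.371] [492.7  69.  112.2]
tool axes cols
 [[ 0.738  0.093  0.668]
 [ 0.088 -0.995  0.042]
 [ 0.669  0.027 -0.743]] [-0.6  0.3  0.2]
top rim [693.8  86.1] r 72.7 198 plane slopes,z [-4.00000e-03  1.00000e-03  1.06288e+02]
   red [694.2  88.5] r 97.1 320
scene rim [696.1  83.7] r 72.5 219 plane slopes,z [-4.00000e-03  1.00000e-03  1.06123e+02]
   red [693.9  86. ] r 96.7 350
wrist rim [693.7  82.6] r 72.0 2318 plane slopes,z [6.00000e-03 1.00000e-03 1.05945e+02]
   red [695.4  85.7] r 97.0 2605
```

{"api": "step_arm", "payload": {
  "plan": "0 0 -1.5 0 100; 0 0 -3 0 100; 0 0 -4.5 0 100; 0 0 -6 0 50; 0 0 -7.5 0 0; 0 0 -9 0 0; 0 0 -10.5 0 0; 0 0 -12 0 0; 0 0 -14 0 0; 0 0 -14 0 0"
}}

```text
time_s: 20.5
eef_pos: [399.7, 63.2, 217.4]
ee_rot: [-0.004, 0.932, 0.049, 0.36]
force: [0.5, 0.2, -0.4]
grip_width: -0.002
```

```bash
python3 st.py; python3 go.py 405,200,215 417,356,195
```

```text
20.5 [-0.294 -0.311  2.346  0.552  0.464  0.756] [399.7  63.2 217.4]
tool axes cols
 [[ 0.736  0.094  0.67 ]
 [ 0.088 -0.995  0.042]
 [ 0.671  0.028 -0.741]] [ 0.5  0.2 -0.4]
[399.7  63.2 217.4]
[[ 0.736  0.094  0.67 ]
 [ 0.088 -0.995  0.042]
 [ 0.671  0.028 -0.741]]
405,200,215 tool cm [  1.44 -13.58   1.11] dist 137.0
417,356,195 tool cm [  2.36 -29.04   4.06] dist 294.0
```

{"api": "step_arm", "payload": {
  "plan": "0.3 -2 0.1 0 0; 0.6 -5 0.4 0 0; 1 -8.5 0.7 0 0; 1.3 -12 1 0 0; 1.5 -15.5 1.3 0 0; 1.7 -19 1.8 0 0; 1.9 -22.5 2.5 0 0; 2.1 -25.5 3.2 0 0; 2.3 -28 3.8 0 0; 2.4 -29 4 0 0"
}}

```text
time_s: 21.5
eef_pos: [416.0, 356.0, 192.2]
ee_rot: [-0.004, 0.933, 0.05, 0.357]
force: [1.5, -0.4, 1.2]
grip_width: -0.001
```

{"api": "step_arm", "payload": {
  "plan": "0 0 0 0 0; 0 0 0 0 0"
}}

```text
time_s: 21.7
eef_pos: [415.8, 354.3, 191.9]
ee_rot: [-0.004, 0.933, 0.05, 0.356]
force: [-0.2, -1.0, 0.2]
grip_width: -0.001
```

```bash
python3 st.py; python3 - <<'E'
from h import *
for n in ['top','scene','wrist']:
    im,d,ci=cap(n,n+'7.png'); hsv=cv2.cvtColor(im,cv2.COLOR_RGB2HSV)
    r=(cv2.inRange(hsv,(0,150,60),(8,255,255))|cv2.inRange(hsv,(172,150,60),(180,255,255)))>0
    v,u=np.nonzero(r&(d>0)); p=world(ci,u,v,d[v,u]); k=(p[:,2]>115)&(p[:,2]<155)&(abs(p[:,0]-411)<60)&(abs(p[:,1]-356)<60); p=p[k]
    if len(p): print(n,len(p),np.median(p,0).round(),p.min(0).round(),p.max(0).round())
a=cv2.imread('pics/wrist7.png');b=cv2.imread('pics/scene7.png')[140:300,350:510]
cv2.imwrite('pics/g7.png',np.hstack([cv2.resize(a,(400,300)),cv2.resize(b,(300,300))]))
E
python3 go.py 417,356,150 417,356,140 412,356,110 417,356,76
```

```text
21.7 [ 0.67   0.213  1.929 -0.851  0.527  2.782] [415.8 354.3 191.9]
tool axes cols
 [[ 0.741  0.097  0.664]
 [ 0.092 -0.995  0.043]
 [ 0.665  0.029 -0.746]] [-0.2 -1.   0.2]
top 103 [414. 348. 139.] [395. 335. 128.] [425. 376. 146.]
scene 73 [417. 354. 138.] [402. 338. 133.] [428. 373. 142.]
wrist 245 [415. 373. 139.] [401. 370. 134.] [427. 375. 145.]
[416.6 352.3 194. ]
[[ 0.739  0.093  0.667]
 [ 0.087 -0.995  0.042]
 [ 0.668  0.028 -0.744]]
417,356,150 tool cm [-2.88 -0.49  3.32] dist 44.0
417,356,140 tool cm [-3.55 -0.51  4.06] dist 54.0
412,356,110 tool cm [-5.92 -0.64  5.96] dist 84.0
417,356,76 tool cm [-7.82 -0.69  8.82] dist 118.0
```

View pics/g7.png

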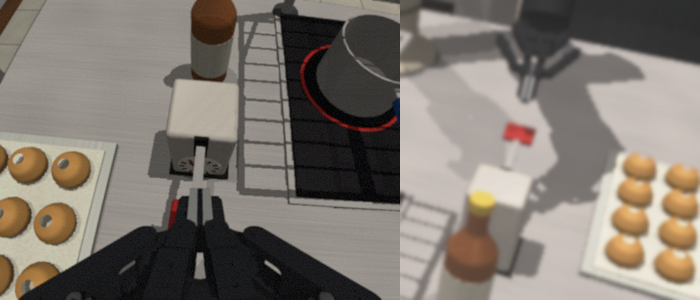

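{"api": "step_arm", "payload": {
  "plan": "0 0 0 -8 0; 0 0 0 -16 0; 0 0 0 -24 0; 0 0 0 -32 0; 0 0 0 -40 0; 0 0 0 -48 0; 0 0 0 -56 0; 0 0 0 -56 0"
}}

```text
time_s: 22.65
eef_pos: [416.9, 352.1, 194.8]
ee_rot: [0.165, 0.8, 0.48, 0.318]
force: [-0.7, 0.8, 0.6]
grip_width: -0.002
```

```bash
python3 st.py; python3 go.py 417,356,155 415,356,140 410,356,110 415,356,76
```

```text
22.65 [ 0.666  0.207  1.93  -0.853  0.528  1.806] [416.9 352.1 194.8]
tool axes cols
 [[ 0.336  0.664  0.668]
 [ 0.874 -0.484  0.042]
 [ 0.351  0.57  -0.743]] [-0.7  0.8  0.6]
[416.9 352.1 194.8]
[[ 0.336  0.664  0.668]
 [ 0.874 -0.484  0.042]
 [ 0.351  0.57  -0.743]]
417,356,155 tool cm [-1.06 -2.45  2.98] dist 40.0
415,356,140 tool cm [-1.65 -3.44  3.96] dist 55.0
410,356,110 tool cm [-2.87 -5.48  5.86] dist 85.0
415,356,76 tool cm [-3.9  -7.09  8.72] dist 119.0
```

{"api": "step_arm", "payload": {
  "plan": "-0.2 -0.5 1 0 0; -0.5 -1.2 2.2 0 0; -0.8 -1.9 3.5 0 0; -1.1 -2.5 4.2 0 0; -1.5 -3 5 0 0; -1.8 -3.6 5.7 0 0; -1.8 -3.6 5.7 0 0"
}}

```text
time_s: 23.35
eef_pos: [424.7, 356.5, 124.7]
ee_rot: [0.164, 0.802, 0.479, 0.318]
force: [-0.2, -0.6, 1.9]
grip_width: -0.002
```

```bash
python3 st.py; python3 go.py 420,356,110 422,356,90 424,356,78 
```

```text
23.35 [ 0.662  0.347  1.974 -1.15   0.426  2.141] [424.7 356.5 124.7]
tool axes cols
 [[ 0.339  0.664  0.667]
 [ 0.873 -0.487  0.041]
 [ 0.352  0.568 -0.744]] [-0.2 -0.6  1.9]
[424.7 356.5 124.7]
[[ 0.339  0.664  0.667]
 [ 0.873 -0.487  0.041]
 [ 0.352  0.568 -0.744]]
420,356,110 tool cm [-0.72 -1.13  0.78] dist 15.0
422,356,90 tool cm [-1.36 -2.13  2.4 ] dist 35.0
424,356,78 tool cm [-1.71 -2.68  3.42] dist 47.0
```

{"api": "step_arm", "payload": {
  "plan": "-0.4 -0.6 0.4 0 0; -0.7 -1.1 0.8 0 0; -1 -1.6 1.6 0 0; -1.35 -2.1 2.4 0 0; -1.35 -2.1 2.4 0 0"
}}

```text
time_s: 23.85
eef_pos: [424.3, 360.1, 99.1]
ee_rot: [0.163, 0.803, 0.481, 0.311]
force: [-1.0, -0.8, 1.9]
grip_width: -0.002
```

```bash
python3 st.py; python3 - <<'E'
from h import *
for n in ['top','scene','wrist']: cap(n,n+'8.png')
a=cv2.imread('pics/wrist8.png');b=cv2.imread('pics/scene8.png')[140:300,350:510];c=cv2.imread('pics/top8.png')[180:300,100:220]
cv2.imwrite('pics/g8.png',np.hstack([cv2.resize(a,(240,180)),cv2.resize(b,(280,280))[:180] if 0 else cv2.resize(b,(180,180)),cv2.resize(c,(180,180))]))
E
python3 go.py 424,356,78 424,356,74 424,356,68
```

```text
23.85 [ 0.668  0.402  1.975 -1.231  0.411  2.236] [424.3 360.1  99.1]
tool axes cols
 [[ 0.344  0.672  0.656]
 [ 0.874 -0.484  0.037]
 [ 0.343  0.561 -0.754]] [-1.  -0.8  1.9]
[424.2 360.2  99.7]
[[ 0.343  0.671  0.657]
 [ 0.874 -0.484  0.038]
 [ 0.343  0.561 -0.753]]
424,356,78 tool cm [-1.12 -1.03  1.6 ] dist 22.0
424,356,74 tool cm [-1.25 -1.25  1.9 ] dist 26.0
424,356,68 tool cm [-1.46 -1.59  2.36] dist 32.0
```

View pics/g8.png

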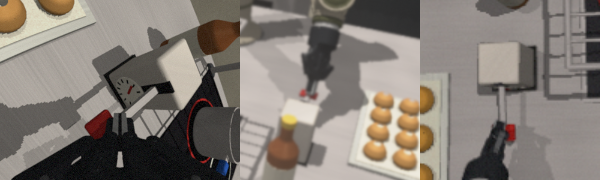

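{"api": "step_arm", "payload": {
  "plan": "-0.4 -0.4 0.6 0 0; -0.8 -0.8 1.2 0 0; -1.2 -1.1 1.7 0 0; -1.2 -1.1 1.7 0 0"
}}

```text
time_s: 24.4
eef_pos: [426.0, 360.2, 86.1]
ee_rot: [0.161, 0.806, 0.482, 0.303]
force: [0.8, -0.7, 4.1]
grip_width: -0.001
```

```bash
python3 st.py; python3 go.py 424,356,78 424,356,74 424,356,66
```

```text
24.4 [ 0.663  0.429  1.969 -1.232  0.403  2.241] [426.  360.2  86.1]
tool axes cols
 [[ 0.351  0.681  0.643]
 [ 0.875 -0.483  0.033]
 [ 0.333  0.551 -0.765]] [ 0.8 -0.7  4.1]
[426.  360.2  86.1]
[[ 0.351  0.681  0.643]
 [ 0.875 -0.483  0.033]
 [ 0.333  0.551 -0.765]]
424,356,78 tool cm [-0.71 -0.38  0.48] dist 9.0
424,356,74 tool cm [-0.84 -0.6   0.78] dist 13.0
424,356,66 tool cm [-1.11 -1.04  1.39] dist 21.0
```

{"api": "step_arm", "payload": {
  "plan": "-0.4 -0.3 0.4 0 0; -0.8 -0.6 0.8 0 0; -0.8 -0.6 0.8 0 0"
}}

```text
time_s: 24.7
eef_pos: [425.1, 359.0, 79.6]
ee_rot: [0.159, 0.808, 0.483, 0.298]
force: [1.0, 1.6, 3.6]
grip_width: -0.001
```

```bash
python3 st.py; python3 go.py 424,357,74 424,357,70 424,357,66
```

```text
24.7 [ 0.66   0.439  1.971 -1.232  0.398  2.243] [425.1 359.   79.6]
tool axes cols
 [[ 0.356  0.686  0.635]
 [ 0.875 -0.483  0.03 ]
 [ 0.327  0.545 -0.772]] [1.  1.6 3.6]
[425.1 359.   79.6]
[[ 0.356  0.686  0.635]
 [ 0.875 -0.483  0.03 ]
 [ 0.327  0.545 -0.772]]
424,357,74 tool cm [-0.4  -0.29  0.35] dist 6.0
424,357,70 tool cm [-0.53 -0.51  0.66] dist 10.0
424,357,66 tool cm [-0.66 -0.72  0.97] dist 14.0
```

{"api": "step_arm", "payload": {
  "plan": "-0.4 -0.3 0.35 0 0; -0.4 -0.4 0.5 0 0; -0.4 -0.4 0.5 0 0"
}}

```text
time_s: 25.0
eef_pos: [425.4, 359.0, 76.8]
ee_rot: [0.16, 0.809, 0.483, 0.296]
force: [-2.9, -1.8, 14.1]
grip_width: 0.001
```

```bash
python3 st.py; python3 go.py 424,357,72 424,357,69 424,357,66
```

```text
25.0 [ 0.66   0.446  1.969 -1.232  0.398  2.245] [425.4 359.   76.8]
tool axes cols
 [[ 0.359  0.687  0.632]
 [ 0.875 -0.483  0.028]
 [ 0.324  0.544 -0.774]] [-2.9 -1.8 14.1]
[425.4 359.   76.8]
[[ 0.359  0.687  0.632]
 [ 0.875 -0.483  0.028]
 [ 0.324  0.544 -0.774]]
424,357,72 tool cm [-0.38 -0.26  0.28] dist 5.0
424,357,69 tool cm [-0.47 -0.42  0.51] dist 8.0
424,357,66 tool cm [-0.57 -0.58  0.74] dist 11.0
```

{"api": "step_arm", "payload": {
  "plan": "-0.03 -0.06 0.08 0 0; -0.03 -0.06 0.08 0 0; 0 0 0 0 0"
}}

```text
time_s: 25.3
eef_pos: [425.3, 358.9, 76.9]
ee_rot: [0.16, 0.809, 0.483, 0.296]
force: [-3.2, -1.1, 12.6]
grip_width: 0.002
```

{"api": "step_arm", "payload": {
  "plan": "0.3 0.6 -0.8 0 0; 0.8 1.3 -1.9 0 0; 1.3 2.2 -3.1 0 0; 1.8 3 -4.3 0 0; 2.3 3.8 -5.5 0 0; 2.8 4.7 -6.7 0 0; 3.3 5.5 -7.8 0 0; 3.8 6.4 -9 0 0; 4.3 7.2 -10.2 0 0; 4.4 7.4 -10.5 0 0"
}}

```text
time_s: 26.3
eef_pos: [425.3, 358.9, 212.3]
ee_rot: [0.159, 0.809, 0.483, 0.295]
force: [0.2, 0.5, -0.8]
grip_width: -0.0
```

```bash
python3 st.py; python3 go.py 330,330,260; python3 chk.py 9;  python3 - <<'E'
from h import *
im,d,ci=cap('top'); hsv=cv2.cvtColor(im,cv2.COLOR_RGB2HSV)
for n in ['top','scene']:
    im,d,ci=cap(n); hsv=cv2.cvtColor(im,cv2.COLOR_RGB2HSV)
    r=(cv2.inRange(hsv,(0,150,60),(8,255,255))|cv2.inRange(hsv,(172,150,60),(180,255,255)))>0
    v,u=np.nonzero(r&(d>0)); p=world(ci,u,v,d[v,u]); k=(p[:,2]>50)&(p[:,2]<155)&(abs(p[:,0]-411)<60)&(abs(p[:,1]-356)<60); p=p[k]
    print(n,len(p),np.median(p,0).round() if len(p) else '')
    for t in ['jar','bowl','oil']:
        m,c=mask(n,t)
        if m is None: print(t,'none',c); continue
        v,u=np.nonzero(m&(d>0)); p=world(ci,u,v,d[v,u]); print(t,round(c,2),np.median(p,0).round())
E
```

```text
26.3 [ 0.659  0.209  1.849 -0.687  0.611  1.631] [425.3 358.9 212.3]
tool axes cols
 [[ 0.359  0.688  0.631]
 [ 0.875 -0.483  0.029]
 [ 0.324  0.542 -0.775]] [ 0.2  0.5 -0.8]
[425.3 358.9 212.3]
[[ 0.359  0.688  0.631]
 [ 0.875 -0.483  0.029]
 [ 0.324  0.542 -0.775]]
330,330,260 tool cm [-4.4  -2.57 -9.8 ] dist 110.0
top rim [693.7  86. ] r 72.6 197 plane slopes,z [ 1.00000e-03 -0.00000e+00  1.06477e+02]
   red [694.2  88.5] r 97.1 316
scene rim [696.3  83.9] r 72.5 225 plane slopes,z [-3.00000e-03 -2.00000e-03  1.06186e+02]
   red [693.8  86. ] r 96.7 347
wrist rim [694.5  84. ] r 72.6 1090 plane slopes,z [-1.00000e-03  0.00000e+00  1.04945e+02]
   red [694.6  86.2] r 96.7 660
top 130 [411. 351. 139.]
jar 0.87 [ 541. -333.  127.]
bowl 0.7 [ 701. -364.   22.]
oil 0.83 [680. 345. 138.]
scene 77 [417. 355. 139.]
jar 0.57 [ 571. -329.   90.]
bowl 0.68 [ 684. -370.   36.]
oil 0.56 [715. 359. 108.]
```

{"api": "step_arm", "payload": {
  "plan": "-1 -0.5 -2.5 0 0; -2 -1 -5 0 0; -3 -1.7 -7 0 0; -3 -1.7 -7 0 0"
}}

```text
time_s: 27.3
eef_pos: [357.4, 338.9, 248.1]
ee_rot: [0.159, 0.808, 0.483, 0.296]
force: [-0.4, 0.2, -0.4]
grip_width: 0.0
```

```bash
python3 -c "
from h import *
print(readout.sense()['force'])
print(workorder.finish_job())"
```

```text
[-0.35149121  0.18398171 -0.3626869 ]
the job is handed in; nothing more can be done
None
```

The saucepan is in the red ring, the timer lever has been pushed to its stop and released, and I handed the job in at about 27 s. There was no verdict.

**Tool tilt:** The move format has no tilt. I tipped the tool to about 42° by pushing repeatedly against the arm's reach limit above the rack, then came in under its front edge.

**Pan:** I pinched the handle near its end at 40 N, slid the pan about 220 mm across the glass, let go and backed out. The last pictures put its centre within about 4 mm of the red ring's centre; 22 mm would still be inside. The rim read level.

**Lever:** I pushed the pad down until the force rose from about 3.5 N to 14 N, which I took as the stop. After release the pad read 139 mm again, its rest height. I did not measure the lever's angle at the stop.

**Bystanders:** The jar, bowl and oil bottle read within a few millimetres of their first readings, with one noisier jar height reading about 7 mm off. The robot was clear and touching nothing at the end.

**Doubts:**
- While the arm swung high past the rack there was one brief reading of about 63 N. Nothing was at that place and it was zero again 0.3 s later, so I took it for a motion effect. I did not check the rack separately afterwards.
- The third joint read down to 0.186 against its 0.19 limit, and the fourth -1.232 against -1.23. The sixth sat at its -2.88 limit for a while.

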